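# Check the channel depth of a cooling block

### The arm

A 6-joint arm with a two-finger parallel gripper is mounted at the origin on the work surface. World frame = base frame: x ahead of the robot, y to its left, z up, the work surface at z = 0. Lengths are in m, angles in rad, forces in N, time in s.
With the tool pointing down it reaches from about 0.25 to 0.725 m from the base axis. Payload 4 kg.
Tool frame: the origin (TCP) lies where the fingers leave the gripper's body, on its centre line; the fingertips stand 73 mm ahead of it and the grasp point (between the pads) lies 54 mm ahead of it; z points along the fingers, y is the direction in which the jaws open and shut (so a half turn about z gives the same grasp; the last joint's range is limited). The gripper opens to 85 mm and grips with 20 to 120 N. Pads are 22 mm wide; open, the fingers measure 114 mm over their backs; the gripper's body (76 mm by 85 mm) begins 54 mm behind the grasp point. The pads swing forward as they close: fully open they stand 13 mm farther back than shut.
Start: joints at [1.16, 0.241, 0.005, 1.335, 0, 1.571], TCP at [0.2, 0.458, 0.304] pointing down, gripper open.
Joint ranges: [-2.72, 2.72], [-1.05, 1.87], [-1.09, 1.28], [-1.99, 2.15], [-1.42, 1.44], [-3.14, 3.14]. Speed limits (rad/s): [2.79, 2.79, 3.14, 3.14, 3.14, 3.14].

### API

Orientations are given as a unit quaternion [w, x, y, z].
In Python, from station import arm, viewer gives the robot as it stands.
- The arm moves only by the shell command python3 -m creep 'ROWS' [FORCE]. ROWS is JSON, one flat list of numbers, 7 for each row, row after row: the turn, a rotation vector about the tool's x, y, z in units of 6 degrees (1.0 is 6 degrees), then the shift along the tool's x, y, z in units of 30 mm (1.0 is 30 mm), then the opening in per cent of the stroke, from 0 (shut) to 100 (fully open). In form: [rx, ry, rz, dx, dy, dz, grip, rx, ry, rz, dx, dy, dz, grip, ...]. A call has 1 to 20 rows; each row is the pose to reach, as a shift and turn from the pose commanded when the call began, along the tool's axes at that moment; what a row does not reach only later rows make up. A row lasts 1/12 s, in which the tool goes at most 41.7 mm and 7.16 degrees, less where a joint would pass 70% of its speed; a pose out of reach is approached as far as the arm can. A call with a gripper value outside its range is refused whole. The fingers move at their own pace and stop on an object; FORCE is the grip in N (left out, the last holds). Time passes only in rows, so rows that repeat a pose let the fingers close. It gives the time, the measured TCP pose, the force and the opening at its end, in the units of the state.
- arm.state(): the state, without advancing time (a new reading comes with each control period).
- viewer.read_camera(name): name is "scene" or "side" or "wrist"; returns the picture (480x640x3 uint8, red, green, blue); there is no depth.
- viewer.camera_params(name): a dict with "intrinsics" (3x3 intrinsics, pixels), "R" (3x3) and "t" (3): a world point X has camera coordinates R X + t. Camera axes: x right, y down, z forward; pixel columns grow to the right and rows downward; lengths in m; the calibration is good to about 2 mm. A picture is of the moment at which its call begins: read the wrist's pose just before it. camera_params takes no time and is no camera call; for the wrist camera it gives the pose at the moment of the call.
- arm.sign_off(): hands the job in, once; it reports no verdict.
The state is a dict: "time_s": time; "joint_pos": joint angles; "qd": joint speeds; "tau": joint torques, N m; "ee_pos": TCP position; "tcp_rot": TCP orientation; "wrist_force": force on the tool from outside, world axes, zero at the start; "ft_torque": the same for the moment, N m; "grip_width": finger opening in m.
Only numpy, scipy, OpenCV 4.12 (cv2) and the standard library are available. Lean on these libraries where they do the work, as an engineer would, in place of code of your own. Each camera call takes 0.05 s, during which the arm holds its last target.

### The job

Check the depth of the single wide channel in the aluminium cooling block. Take the depth gauge from its black cradle, set it square across the channel with its probe in the channel, press it down against the spring until its base sits flat on the block, and hold it so for a good second to read the depth. Then stand the gauge back upright on its cradle, probe in the slot, as it was.

Things in the scene. Friction and masses are not known exactly. Their poses are not given: they have to be found in the camera images.
- gauge_mid (a point): Depth gauge, loose, 220 g, upright on its cradle: steel base 26 (x) by 76 (y) by 12 mm, grey grip 24 (x) by 34 (y) mm up to 62 mm above the base's underside, 6 mm steel probe reaching 20 mm below it; the probe's rear knob shows 10 mm above the grip and rises as it is pushed in. Point: mid-grip on the probe's axis, 40 mm above the underside; z up. Grasp across x. Same after a half turn.
- probe (a joint): How far the sprung probe is pushed into the gauge, m: 0 free (20 mm out below the base), 0.020 tip level with the base's underside. Spring: 3 N at 0, plus 0.25 N per mm, more than the gauge's weight. With the base flat over the wide channel it reads about 0.008.
- channel (a point): Block to check: bare aluminium, 100 (x) by 110 (y) by 30 mm high, fixed, with ONE channel 26 mm wide, 12 mm deep along its whole x length. Point: middle of the channel at the level of the block's top; x along the channel, y across it (the gauge base's long side goes along y), z up. A like block nearby with TWO narrow 10 mm channels is not to be checked.
- cradle_top (a point): Gauge cradle: black plastic block, fixed, 60 (x) by 84 (y) by 30 mm high, with a slot 30 mm wide, 26 mm deep along its whole x length in which the probe hangs free. Point: middle of the slot at the level of the cradle's top; x along the slot, y across it (the gauge base's long side lies along y), z up.
Things that resemble listed ones, but are neither listed nor needed, are in the scene too. What is shaped like the part that bears gauge_mid but red or yellow is not meant.

How it is judged:
By the outcome, as a careful person would: the job done as asked, in the order asked, and still so for the second after the job is handed in, with the robot touching nothing.
It also fails if it takes over 43 s, if anything falls off the work surface, if the arm or the gripper's body presses on something with over 40 N, if the wrist force passes 120 N, or if a joint passes its speed limit or range.

## Working session

There is one attempt and no reset: what is moved stays moved. The work goes in short steps, Python scripts to look and compute and a shell command to move; the robot and the scene stay as the last step left them, time stands still between calls to the robot, and variables do not carry over. Pictures are saved under pics/ and viewed, and the job is handed in when it is done.

```bash
ls; mkdir -p pics; python3 - <<'E'
from station import arm, viewer
import cv2
print(arm.state())
for n in ["scene","side","wrist"]:
    p=viewer.camera_params(n); print(n,p)
    cv2.imwrite(f"pics/a_{n}.png",viewer.read_camera(n)[:,:,::-1])
E
```

```text
pics
{'time_s': 0.0, 'joint_pos': array([ 1.15998413e+00,  2.41399167e-01,  3.71335674e-03,  1.33520843e+00,
       -9.21409633e-06,  1.57082041e+00]), 'qd': array([ 0.00065378,  0.00043616, -0.00024945, -0.00044609,  0.00101182,
        0.00101033]), 'tau': array([ 1.82648349e-03, -3.72314966e+01,  2.52410549e+01,  1.69680332e-02,
        1.96248088e-04,  3.82590684e-06]), 'ee_pos': array([0.19948382, 0.45794947, 0.30301556]), 'tcp_rot': array([-2.09427183e-04,  2.03976410e-01,  9.78975242e-01, -1.02784595e-03]), 'wrist_force': array([-0.29638651, -0.48037077, -0.29064142]), 'ft_torque': array([0.02224836, 0.04137311, 0.01692609]), 'grip_width': 0.08564711188675787}
scene {'intrinsics': array([[525.00939622,   0.        , 322.28566259],
       [  0.        , 525.00939622, 246.65951724],
       [  0.        ,   0.        ,   1.        ]]), 'R': array([[-0.09917253,  0.99485304, -0.02079013],
       [ 0.53095164,  0.0352348 , -0.84666928],
       [-0.84157897, -0.09500489, -0.53171318]]), 't': array([ 0.0478199 , -0.20272142,  1.26566728])}
side {'intrinsics': array([[454.3137327 ,   0.        , 325.29331393],
       [  0.        , 454.3137327 , 237.85063891],
       [  0.        ,   0.        ,   1.        ]]), 'R': array([[-0.94159421, -0.33671564,  0.00478677],
       [-0.22926542,  0.63057851, -0.74149047],
       [ 0.246653  , -0.69928057, -0.67094633]]), 't': array([0.51472375, 0.19896966, 0.68140161])}
wrist {'intrinsics': array([[359.89919374,   0.        , 319.84320265],
       [  0.        , 359.89919374, 235.51484197],
       [  0.        ,   0.        ,   1.        ]]), 'R': array([[ 0.39894565,  0.91697156, -0.00235069],
       [ 0.87131001, -0.37827835,  0.31260895],
       [ 0.2857643 , -0.12676216, -0.949879  ]]), 't': array([-0.49910288, -0.04221324,  0.37971479])}
```

View pics/a_scene.png

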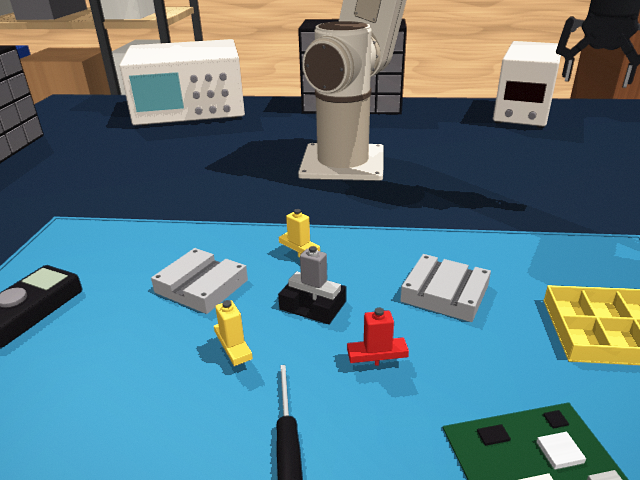

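View pics/a_side.png

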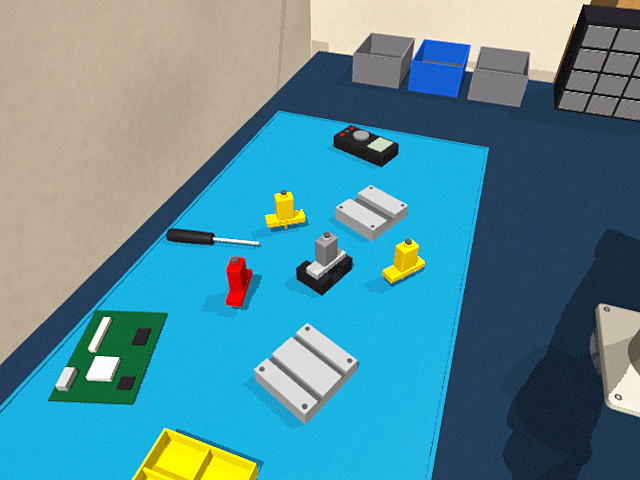

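View pics/a_wrist.png

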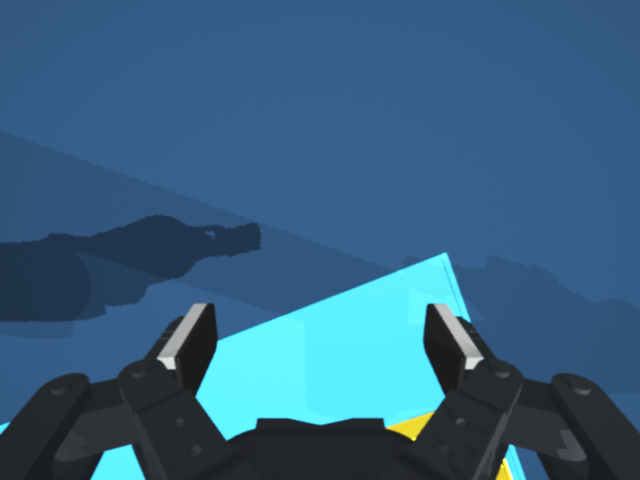

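The scene picture shows four gauges: grey (314,265) on the black cradle, yellow at (298,230) and (231,330), and red at (378,335). The grey one on the cradle is meant. There are two aluminium blocks: (200,278) appears to have one channel and (446,287) two. I'll confirm in an enlarged crop.

```bash
python3 - <<'E'
import cv2,numpy as np
s=cv2.imread("pics/a_scene.png");d=cv2.imread("pics/a_side.png")
a=cv2.resize(s[235:335,140:360],None,fx=3.6,fy=3.6,interpolation=cv2.INTER_CUBIC)
b=cv2.resize(d[175:300,290:420],None,fx=4.5,fy=4.5,interpolation=cv2.INTER_CUBIC)
cv2.imwrite("pics/b1.png",a);cv2.imwrite("pics/b2.png",b)
E
```

```text
(no output)
```

View pics/b1.png

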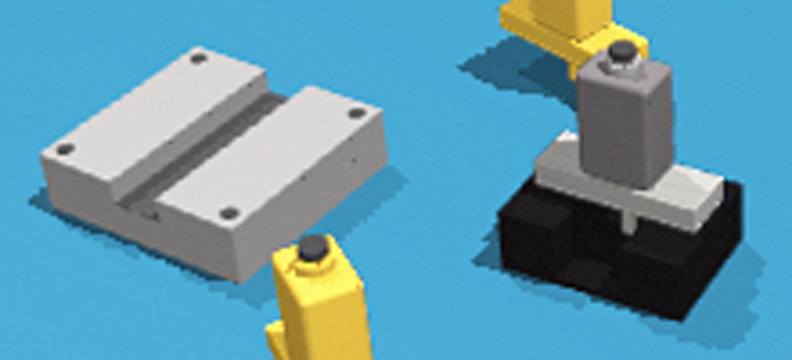

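View pics/b2.png

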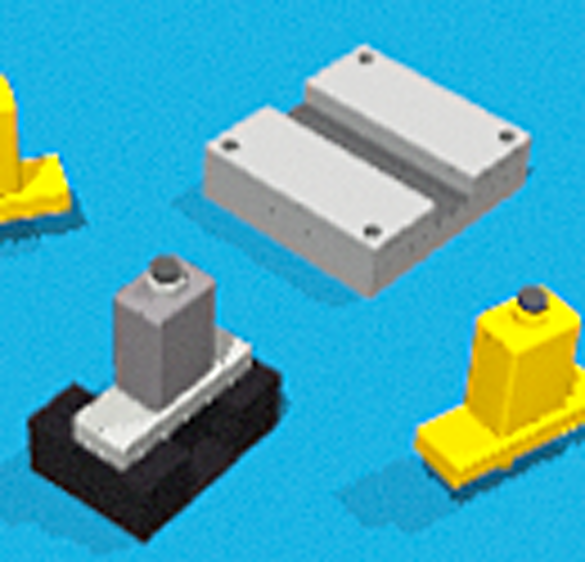

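```bash
cat > h.py <<'E'
import numpy as np
from station import arm, viewer
from scipy.spatial.transform import Rotation as Ro
def ray(P,uv,z):
    K,R,t=P["intrinsics"],P["R"],P["t"]
    c=-R.T@t; d=R.T@np.linalg.solve(K,[uv[0],uv[1],1.]); return c+d*(z-c[2])/d[2]
def proj(P,X):
    q=P["intrinsics"]@(P["R"]@np.asarray(X)+P["t"]); return q[:2]/q[2]
def tcpR(s): 
    w,x,y,z=s["tcp_rot"]; return Ro.from_quat([x,y,z,w])
def move(s,pos,R):
    """print row units to reach pos,R from state"""
    R0=tcpR(s); return np.round((R0.inv()*R).as_rotvec(degrees=True)/6,2), np.round(R0.inv().apply(np.array(pos)-s["ee_pos"])/0.03,3)
E
python3 - <<'E'
from h import *
S=viewer.camera_params("scene");D=viewer.camera_params("side")
def rep(name,sc,sd,z):
    for P,pts,f,o in ((S,sc,3.6,(140,235)),(D,sd,4.5,(290,175))):
        W=np.array([ray(P,(np.array(p)+.5)/f-.5+o,z) for p in pts])
        print(name,W[:,:2].round(4).tolist(),"mean",W.mean(0).round(4))
        if len(W)==4:
            for i in range(4):
                e=W[(i+1)%4]-W[i];print("  ",np.linalg.norm(e).round(4),np.degrees(np.arctan2(e[1],e[0])).round(1))
rep("holes",[(199,58),(65,149),(229,213),(357,113)],[(366,58),(507,135),(372,231),(230,145)],.03)
rep("corn",[(200,47),(42,155),(238,228),(383,110)],[(367,45),(530,135),(372,252),(205,148)],.03)
rep("knob",[(622,46)],[(166,264)],.102)
rep("base",[(567,132),(537,168),(695,212),(722,175)],[(225,328),(250,347),(125,450),(76,422)],.042)
E
```

```text
holes [[0.4571, -0.2179], [0.5334, -0.2542], [0.5733, -0.1688], [0.4971, -0.1328]] mean [ 0.5152 -0.1934  0.03  ]
   0.0845 -25.5
   0.0943 65.0
   0.0843 154.7
   0.094 -115.2
holes [[0.5348, -0.2568], [0.4587, -0.2213], [0.4987, -0.1355], [0.5747, -0.1712]] mean [ 0.5167 -0.1962  0.03  ]
   0.084 155.0
   0.0947 65.0
   0.084 -25.2
   0.0944 -115.0
corn [[0.4476, -0.2203], [0.5385, -0.2627], [0.583, -0.1621], [0.4939, -0.1217]] mean [ 0.5158 -0.1917  0.03  ]
   0.1003 -25.0
   0.1099 66.2
   0.0978 155.6
   0.109 -115.2
corn [[0.5372, -0.2672], [0.4489, -0.2249], [0.4951, -0.1222], [0.5846, -0.1653]] mean [ 0.5165 -0.1949  0.03  ]
   0.0979 154.4
   0.1126 65.8
   0.0994 -25.7
   0.1124 -115.0
knob [[0.5469, -0.0056]] mean [ 0.5469 -0.0056  0.102 ]
knob [[0.548, -0.0084]] mean [ 0.548  -0.0084  0.102 ]
base [[0.5224, -0.034], [0.5492, -0.0428], [0.5745, 0.0252], [0.5487, 0.0342]] mean [ 0.5487 -0.0043  0.042 ]
   0.0282 -18.2
   0.0725 69.6
   0.0273 160.7
   0.0731 -111.1
base [[0.5353, -0.044], [0.5226, -0.037], [0.5496, 0.032], [0.5722, 0.0247]] mean [ 0.5449 -0.0061  0.042 ]
   0.0145 151.2
   0.0741 68.6
   0.0237 -17.9
   0.078 -118.2
```

The crop confirms it. The block at (200,278) has one wide channel, and the grey gauge stands on the black cradle. Next I work out the hover.

```bash
cat >> h.py <<'E'
def down(yaw_deg):
    a=np.radians(yaw_deg); y=np.array([np.cos(a),np.sin(a),0]); z=np.array([0,0,-1.]); x=np.cross(y,z)
    return Ro.from_matrix(np.c_[x,y,z])
E
python3 - <<'E'
from h import *
s=arm.state()
P=viewer.camera_params("wrist");R0=tcpR(s).as_matrix();c=-P["R"].T@P["t"]
print("cam in tool",R0.T@(c-s["ee_pos"]),"\n",R0.T@P["R"].T)
print(move(s,[.5475,-.007,.25],down(-20)))
print(move(s,[.53,-.007,.25],down(-20)))
E
```

```text
cam in tool [ 0.07882297  0.00023909 -0.06961021] 
 [[ 4.50393729e-04 -9.49881407e-01 -3.12610155e-01]
 [ 9.99999789e-01  5.74330909e-04 -3.04381086e-04]
 [ 4.68667609e-04 -3.12609952e-01  9.49881465e-01]]
(array([-1.000e-02,  1.000e-02,  1.441e+01]), array([-16.825,  -9.577,   1.789]))
(array([-1.000e-02,  1.000e-02,  1.441e+01]), array([-16.29 ,  -9.81 ,   1.789]))
```

```bash
python3 -m creep '[0,0,14.4,-16.8,-9.6,1.8,100,0,0,14.4,-16.8,-9.6,1.8,100,0,0,14.4,-16.8,-9.6,1.8,100,0,0,14.4,-16.8,-9.6,1.8,100,0,0,14.4,-16.8,-9.6,1.8,100,0,0,14.4,-16.8,-9.6,1.8,100,0,0,14.4,-16.8,-9.6,1.8,100,0,0,14.4,-16.8,-9.6,1.8,100,0,0,14.4,-16.8,-9.6,1.8,100,0,0,14.4,-16.8,-9.6,1.8,100,0,0,14.4,-16.8,-9.6,1.8,100,0,0,14.4,-16.8,-9.6,1.8,100,0,0,14.4,-16.8,-9.6,1.8,100,0,0,14.4,-16.8,-9.6,1.8,100,0,0,14.4,-16.8,-9.6,1.8,100,0,0,14.4,-16.8,-9.6,1.8,100,0,0,14.4,-16.8,-9.6,1.8,100,0,0,14.4,-16.8,-9.6,1.8,100]' 60
python3 - <<'E'
from h import *
import cv2
s=arm.state();P=viewer.camera_params("wrist");im=viewer.read_camera("wrist")
cv2.imwrite("pics/c.png",im[:,:,::-1])
np.savez("c.npz",**P)
print(s["time_s"],s["ee_pos"],s["joint_pos"],tcpR(s).as_matrix().round(3))
for X in ([.5475,-.007,.102],[.5475,-.007,.042],[.516,-.195,.03]):print(proj(P,X))
E
```

```text
time_s: 1.65
ee_pos: [0.546, -0.006, 0.2498]
tcp_rot: [-0.0, 0.818, 0.575, -0.0]
wrist_force: [-0.4, 0.7, -0.7]
grip_width: 0.0855
1.65 [ 0.54602105 -0.00604053  0.24984398] [-1.11654180e-02  3.59993514e-01  2.73827667e-02  1.23902828e+00
  2.43720690e-04  1.90640531e+00] [[ 0.34   0.94  -0.001]
 [ 0.94  -0.34   0.   ]
 [-0.    -0.001 -1.   ]]
[320.57286811 248.95006567]
[320.38308934 222.981206  ]
[354.5919658  400.53411556]
```

View pics/c.png

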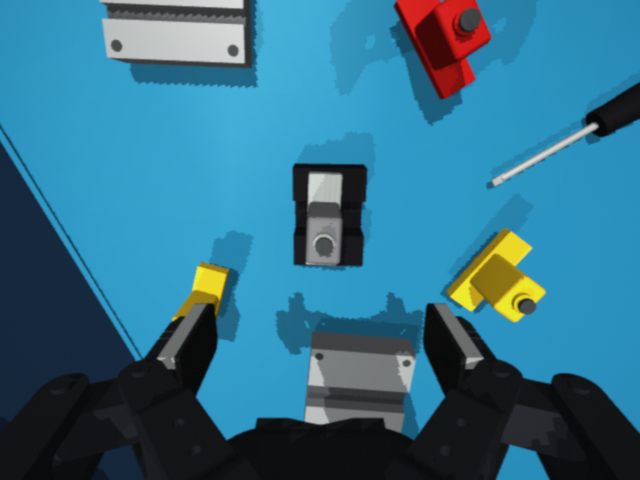

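```bash
python3 - <<'E'
import cv2
s=cv2.imread("pics/c.png")
cv2.imwrite("pics/c1.png",cv2.resize(s[155:275,270:390],None,fx=5,fy=5,interpolation=cv2.INTER_CUBIC))
E
```

```text
(no output)
```

View pics/c1.png

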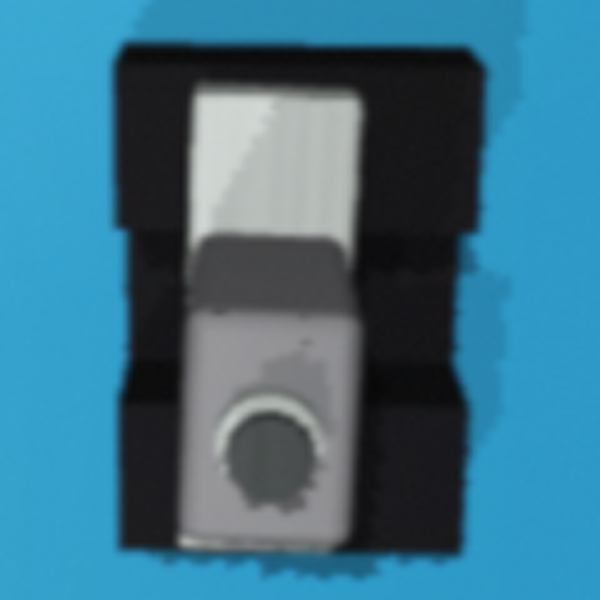

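```bash
python3 - <<'E'
from h import *
P=dict(np.load("c.npz"));S=viewer.camera_params("scene")
f=lambda p,z:ray(P,(np.array(p)+.5)/5-.5+(270,155),z)
ang=lambda a,b:np.degrees(np.arctan2(*(b-a)[1::-1]))%180
g=[f(p,.092) for p in((190,312),(360,318),(350,547),(181,540))]
print("grip",np.mean(g,0),[ (np.linalg.norm(g[i]-g[i-1]).round(4),ang(g[i-1],g[i]).round(1)) for i in range(4)])
print("knob",f((270,458),.102))
b=[f(p,.042) for p in((193,88),(363,94),(180,545))]
print("base",b,ang(b[0],b[1]),ang(b[0],b[2]),np.linalg.norm(b[2]-b[0]),np.linalg.norm(b[1]-b[0]))
c=[f(p,.03) for p in((115,65),(483,68),(463,552),(120,550))]
print("cradle",np.mean(c,0),[ (np.linalg.norm(c[i]-c[i-1]).round(4),ang(c[i-1],c[i]).round(1)) for i in range(4)])
e=[f(p,.03) for p in((117,229),(478,234),(467,402),(120,402))]
print("slot",np.mean(e,0),[ (np.linalg.norm(e[i]-e[i-1]).round(4),ang(e[i-1],e[i]).round(1)) for i in range(4)])
E
```

```text
grip [ 0.55013447 -0.00581095  0.092     ] [(np.float64(0.0322), np.float64(67.4)), (np.float64(0.0223), np.float64(158.1)), (np.float64(0.0324), np.float64(68.8)), (np.float64(0.0231), np.float64(157.6))]
knob [ 0.54996539 -0.00589029  0.102     ]
base [array([0.55245074, 0.03429816, 0.042     ]), array([0.57668387, 0.02457541, 0.042     ]), array([ 0.52399569, -0.03592206,  0.042     ])] 158.13849757472644 67.94093905788286 0.07576654544562504 0.026110853933301186
cradle [ 0.55413717 -0.00891993  0.03      ] [(np.float64(0.0836), np.float64(69.4)), (np.float64(0.0587), np.float64(159.7)), (np.float64(0.0835), np.float64(70.1)), (np.float64(0.0597), np.float64(159.8))]
slot [ 0.55426641 -0.00874461  0.03      ] [(np.float64(0.0298), np.float64(69.8)), (np.float64(0.0592), np.float64(159.3)), (np.float64(0.029), np.float64(68.7)), (np.float64(0.0587), np.float64(160.1))]
```

```bash
python3 - <<'E'
from h import *
s=arm.state()
print(move(s,[.550,-.0058,.124],down(-22)))
E
```

```text
(array([-0.  , -0.  ,  0.36]), array([0.044, 0.126, 4.202]))
```

```bash
python3 -m creep '[0,0,0.36,0.04,0.13,1,100,0,0,0.36,0.04,0.13,2,100,0,0,0.36,0.04,0.13,2.8,100,0,0,0.36,0.04,0.13,3.5,100,0,0,0.36,0.04,0.13,4.0,100,0,0,0.36,0.04,0.13,4.2,100,0,0,0.36,0.04,0.13,4.2,100,0,0,0.36,0.04,0.13,4.2,100,0,0,0.36,0.04,0.13,4.2,20,0,0,0.36,0.04,0.13,4.2,10,0,0,0.36,0.04,0.13,4.2,10,0,0,0.36,0.04,0.13,4.2,10,0,0,0.36,0.04,0.13,4.2,10,0,0,0.36,0.04,0.13,4.2,10,0,0,0.36,0.04,0.13,4.2,10,0,0,0.36,0.04,0.13,4.2,10,0,0,0.36,0.04,0.13,4.2,10,0,0,0.36,0.04,0.13,4.2,10]' 70
python3 - <<'E'
from h import *
import cv2
s=arm.state();im=viewer.read_camera("side")
cv2.imwrite("pics/d.png",cv2.resize(im[170:320,260:440,::-1],None,fx=4,fy=4))
print(s)
E
```

```text
time_s: 3.2
ee_pos: [0.551, -0.0072, 0.1245]
tcp_rot: [0.0, 0.83, 0.558, 0.0]
wrist_force: [-1.3, 0.1, 5.5]
grip_width: 0.0234
{'time_s': 3.2, 'joint_pos': array([-1.29923104e-02,  4.80375522e-01, -1.41198776e-01,  9.48444503e-01,
       -4.56819689e-05,  1.94358996e+00]), 'qd': array([ 2.31984627e-04,  6.93932930e-04, -5.36784268e-04, -3.15396623e-04,
        7.45898454e-06,  1.56096875e-03]), 'tau': array([-9.27093043e-02, -4.17181671e+01,  2.03858685e+01, -5.14316093e-01,
       -4.35107457e-02, -1.38792564e-02]), 'ee_pos': array([ 0.5510239 , -0.00717003,  0.12445445]), 'tcp_rot': array([2.40053133e-04, 8.29544223e-01, 5.58440892e-01, 3.06648108e-04]), 'wrist_force': array([-1.30851596,  0.09687179,  5.4901785 ]), 'ft_torque': array([ 0.03968879,  0.28085844, -0.00618567]), 'grip_width': 0.023356838447917812}
```

View pics/d.png

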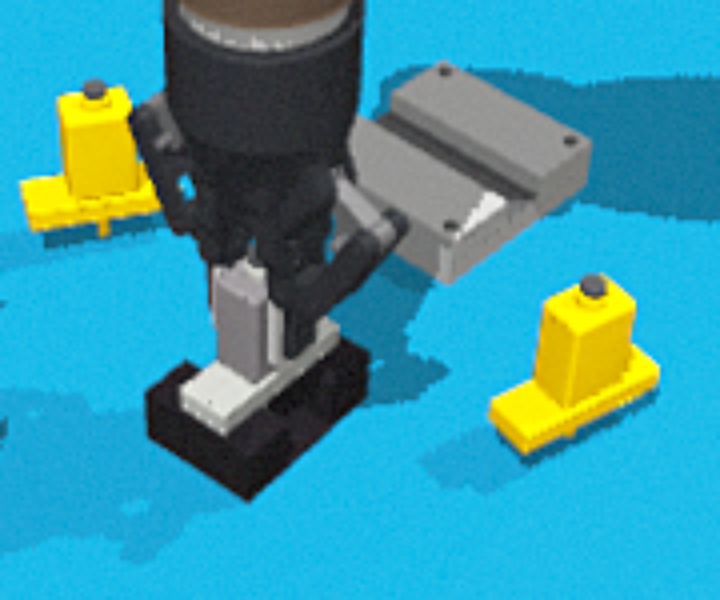

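Gripped: the opening is 23.4 mm, and the side view shows the pads on the grey grip and the base on the cradle. Next comes lift and transfer, with the block's position first refined from the wrist picture.

```bash
python3 - <<'E'
from h import *
P=dict(np.load("c.npz"))
a,b=ray(P,(319,356),.03),ray(P,(407,363),.03);print(a,b,"expect scene/side pair mean [.458 -.2196],[...]; (.498,-.134),(.574,-.170)",np.degrees(np.arctan2(*(b-a)[1::-1])))
s=arm.state()
for z in (.2245,):print(move(s,[.516,-.195,z],down(-25)))
E
```

```text
[ 0.50049562 -0.13362713  0.03      ] [ 0.57706164 -0.16972663  0.03      ] expect scene/side pair mean [.458 -.2196],[...]; (.498,-.134),(.574,-.170) -25.24303326096079
(array([ 0.01, -0.  ,  0.48]), array([-6.24 ,  1.276, -3.336]))
```

```bash
python3 -m creep '[0,0,0,0,0,-0.5,10,0,0,0,0,0,-1.3,10,0,0,0,0,0,-2.3,10,0,0,0,0,0,-3.3,10,0,0,0.1,-0.5,0.1,-3.3,10,0,0,0.2,-1.4,0.3,-3.3,10,0,0,0.3,-2.4,0.5,-3.3,10,0,0,0.4,-3.4,0.75,-3.3,10,0,0,0.5,-4.4,0.95,-3.3,10,0,0,0.5,-5.3,1.15,-3.3,10,0,0,0.5,-5.9,1.27,-3.3,10,0,0,0.5,-6.2,1.33,-3.3,10,0,0,0.5,-6.2,1.33,-3.3,10,0,0,0.5,-6.2,1.33,-3.3,10,0,0,0.5,-6.2,1.33,-3.3,10]'
python3 - <<'E'
from h import *
import cv2
s=arm.state()
for n in("scene","side","wrist"): cv2.imwrite(f"pics/e_{n}.png",viewer.read_camera(n)[:,:,::-1])
print(s["time_s"],s["ee_pos"],s["wrist_force"],s["grip_width"],s["joint_pos"])
a=cv2.imread("pics/e_scene.png")[170:320,130:290];b=cv2.imread("pics/e_side.png")[110:260,300:460]
cv2.imwrite("pics/e1.png",cv2.resize(np.hstack([a,b]),None,fx=2.5,fy=2.5,interpolation=cv2.INTER_CUBIC))
E
```

```text
time_s: 4.5
ee_pos: [0.5179, -0.1933, 0.2225]
tcp_rot: [-0.001, 0.844, 0.537, -0.0]
wrist_force: [-0.6, 0.9, -2.2]
grip_width: 0.0235
4.5 [ 0.51785442 -0.19334705  0.22248563] [-0.57185034  0.90752249 -2.19210124] 0.023460844707137135 [-3.57597390e-01  3.91531159e-01  2.21272614e-04  1.18050710e+00
  6.31392252e-04  1.65006384e+00]
```

View pics/e1.png

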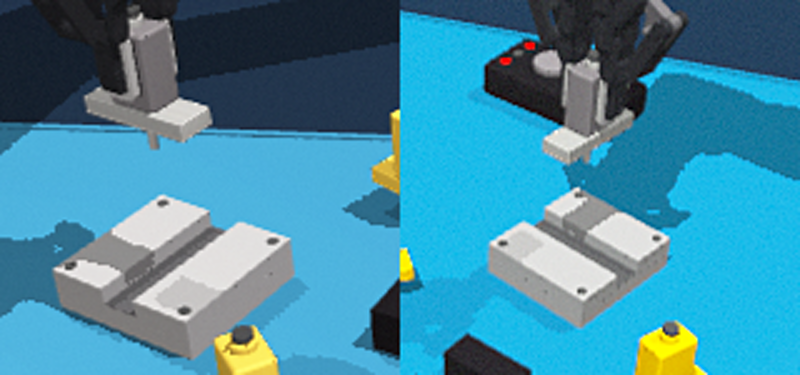

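View pics/e_wrist.png

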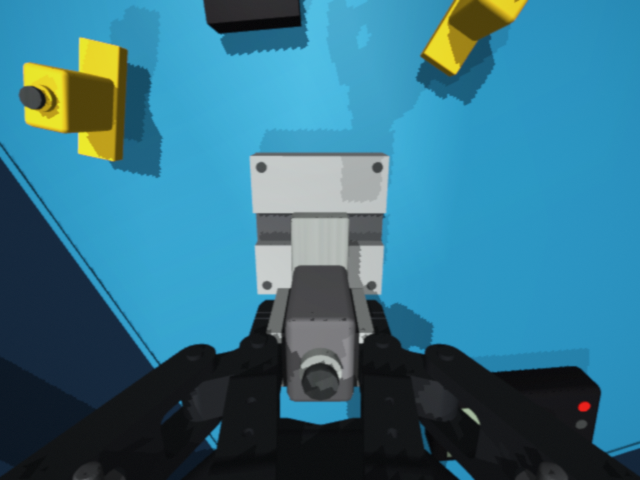

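```bash
python3 - <<'E'
from h import *
P=viewer.camera_params("wrist")
W=np.array([ray(P,p,.03) for p in((262,167),(377,168),(371,286),(266,286))]);print(W.round(4).tolist(),W.mean(0))
for i in range(4):
    e=W[i]-W[i-1];print(np.linalg.norm(e).round(4),np.degrees(np.arctan2(e[1],e[0]))%180)
print(ray(P,(320,378),.128+.072))
s=arm.state();print(tcpR(s).as_matrix().round(4)); c=W.mean(0);c[2]=.1245
print(move(s,c,down(-25.1)))
E
```

```text
[[0.501, -0.1343, 0.03], [0.576, -0.17, 0.03], [0.5362, -0.2553, 0.03], [0.4596, -0.2196, 0.03]] [ 0.5182134  -0.19477475  0.03      ]
0.0948 64.12033388340653
0.0831 154.53812281249537
0.0941 64.93564098509324
0.0845 155.00359122098297
[ 0.52057751 -0.19079039  0.2       ]
[[ 4.223e-01  9.064e-01 -2.000e-04]
 [ 9.064e-01 -4.223e-01  3.000e-04]
 [ 2.000e-04 -3.000e-04 -1.000e+00]]
(array([-0.  , -0.  ,  0.02]), array([-0.047,  0.027,  3.278]))
```

```bash
python3 -m creep '[0,0,0,-0.12,0,0.5,10,0,0,0,-0.12,0,1.3,10,0,0,0,-0.12,0,2.1,10,0,0,0,-0.12,0,2.6,10,0,0,0,-0.12,0,2.8,10,0,0,0,-0.12,0,2.9,10,0,0,0,-0.12,0,3.0,10,0,0,0,-0.12,0,3.1,10,0,0,0,-0.12,0,3.2,10,0,0,0,-0.12,0,3.25,10,0,0,0,-0.12,0,3.25,10,0,0,0,-0.12,0,3.25,10]' 80
python3 - <<'E'
from h import *
s=arm.state()
print(s["ee_pos"],s["wrist_force"],s["ft_torque"],s["grip_width"])
E
```

```text
time_s: 5.65
ee_pos: [0.5171, -0.1977, 0.1264]
tcp_rot: [0.001, 0.844, 0.537, 0.001]
wrist_force: [0.7, 1.1, 1.9]
grip_width: 0.023
[ 0.51706394 -0.19773321  0.12638126] [0.73957279 1.08498336 1.87368488] [ 0.43449532 -0.0647806   0.03168311] 0.023014874846383735
```

```bash
python3 -m creep '[0,0,0,0,0,0.04,10,0,0,0,0,0,0.08,10,0,0,0,0,0,0.12,10,0,0,0,0,0,0.12,10,0,0,0,0,0,0.12,10,0,0,0,0,0,0.12,10]'
python3 - <<'E'
from h import *
import cv2
s=arm.state()
print(s["ee_pos"],s["wrist_force"],s["ft_torque"],s["grip_width"])
for n in("scene","side"): cv2.imwrite(f"pics/f_{n}.png",viewer.read_camera(n)[:,:,::-1])
a=cv2.imread("pics/f_scene.png")[215:315,140:260];b=cv2.imread("pics/f_side.png")[150:250,320:440]
cv2.imwrite("pics/f1.png",cv2.resize(np.hstack([a,b]),None,fx=3.3,fy=3.3,interpolation=cv2.INTER_CUBIC))
E
```

```text
time_s: 6.15
ee_pos: [0.517, -0.1977, 0.1244]
tcp_rot: [0.001, 0.844, 0.537, 0.001]
wrist_force: [-3.3, 3.3, 16.5]
grip_width: 0.0231
[ 0.51702779 -0.19767473  0.12444636] [-3.34596435  3.28212828 16.46924324] [ 0.78250225  0.8996364  -0.00641881] 0.023116253447057592
```

View pics/f1.png

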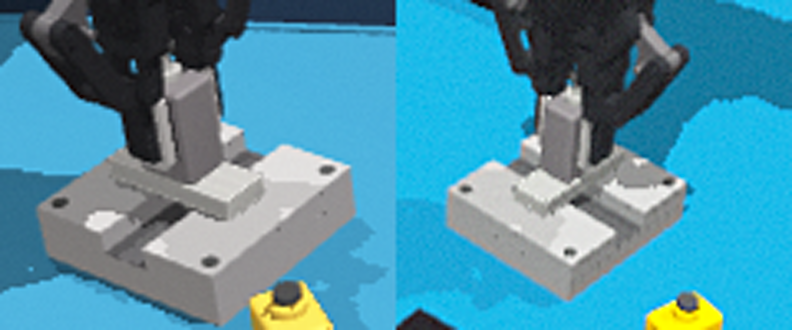

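Seated: force has climbed to 16.5 N, the TCP height equals that on the cradle, and the base lies across both lands. I'll press slightly more and hold for about 1.5 s.

```bash
python3 -m creep '[0,0,0,0,0,0.02,10,0,0,0,0,0,0.03,10,0,0,0,0,0,0.03,10,0,0,0,0,0,0.03,10,0,0,0,0,0,0.03,10,0,0,0,0,0,0.03,10,0,0,0,0,0,0.03,10,0,0,0,0,0,0.03,10,0,0,0,0,0,0.03,10,0,0,0,0,0,0.03,10,0,0,0,0,0,0.03,10,0,0,0,0,0,0.03,10,0,0,0,0,0,0.03,10,0,0,0,0,0,0.03,10,0,0,0,0,0,0.03,10,0,0,0,0,0,0.03,10,0,0,0,0,0,0.03,10,0,0,0,0,0,0.03,10,0,0,0,0,0,0.03,10,0,0,0,0,0,0.03,10]'
python3 - <<'E'
from h import *
import cv2
s=arm.state()
print(s["ee_pos"],s["wrist_force"],s["ft_torque"],s["grip_width"])
for n in("scene","side"): cv2.imwrite(f"pics/g_{n}.png",viewer.read_camera(n)[:,:,::-1])
a=cv2.imread("pics/g_scene.png")[215:295,150:250];b=cv2.imread("pics/g_side.png")[160:240,320:420]
cv2.imwrite("pics/g1.png",cv2.resize(np.hstack([a,b]),None,fx=4,fy=4,interpolation=cv2.INTER_CUBIC))
E
```

```text
time_s: 7.92
ee_pos: [0.517, -0.1977, 0.1244]
tcp_rot: [0.001, 0.844, 0.537, 0.001]
wrist_force: [-5.8, 5.0, 20.2]
grip_width: 0.0232
[ 0.5169915  -0.19766414  0.12443263] [-5.75546204  5.02198501 20.19473651] [ 0.98524844  1.30348362 -0.06358289] 0.0232038762464077
```

View pics/g1.png

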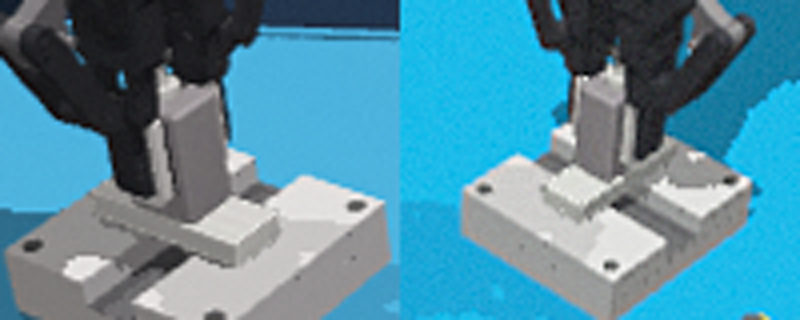

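```bash
python3 - <<'E'
from h import *
import cv2
cv2.imwrite("pics/h.png",viewer.read_camera("wrist")[:,:,::-1])
E
```

```text
(no output)
```

View pics/h.png

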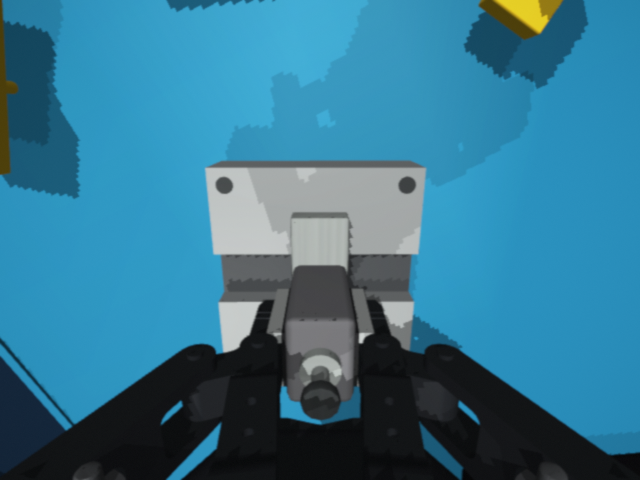

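The knob has risen (its rod shows at (320,372)), and the base is square across the channel with its far edge at row 215, the same place in the gripper frame as before. So it hasn't tipped. Returning it now.

```bash
python3 - <<'E'
from h import *
s=arm.state()
print(move(s,[.551,-.0072,.2244],down(-22.2)))
E
python3 -m creep '[0,0,0,0,0,-0.1,10,0,0,0,0,0,-0.5,10,0,0,0,0,0,-1.3,10,0,0,0,0,0,-2.3,10,0,0,0,0,0,-3.3,10,0,0,0,0,0,-3.3,10]'
python3 - <<'E'
from h import *
s=arm.state();print(s["ee_pos"],s["wrist_force"])
print(move(s,[.551,-.0072,.2244],down(-22.2)))
E
```

```text
(array([ 0.03, -0.01, -0.48]), array([ 6.233, -1.654, -3.333]))
time_s: 8.57
ee_pos: [0.5189, -0.1992, 0.2258]
tcp_rot: [0.005, 0.844, 0.536, 0.003]
wrist_force: [0.9, -0.9, -0.5]
grip_width: 0.0231
[ 0.51892842 -0.19921995  0.22575775] [ 0.90431742 -0.86880567 -0.47991267]
(array([ 0.1 ,  0.01, -0.49]), array([ 6.249, -1.75 ,  0.025]))
```

```bash
python3 -m creep '[0,0,-0.1,0.6,-0.2,0,10,0,0,-0.2,1.6,-0.45,0,10,0,0,-0.3,2.6,-0.75,0,10,0,0,-0.4,3.6,-1.0,0,10,0,0,-0.5,4.6,-1.3,0,10,0,0,-0.5,5.5,-1.55,0,10,0,0,-0.5,6.0,-1.7,0,10,0,0,-0.5,6.23,-1.74,0,10,0,0,-0.5,6.23,-1.74,0,10,0,0,-0.5,6.23,-1.74,0,10,0,0,-0.5,6.23,-1.74,0,10]'
python3 - <<'E'
from h import *
import cv2
s=arm.state();print(s["ee_pos"],s["wrist_force"])
print(move(s,[.551,-.0072,.1244],down(-22.2)))
P=viewer.camera_params("wrist")
cv2.imwrite("pics/i.png",viewer.read_camera("wrist")[:,:,::-1])
print(proj(P,[.5542,-.0088,.03]),proj(P,[.551,-.007,.03]))
E
```

```text
time_s: 9.48
ee_pos: [0.548, -0.0075, 0.2194]
tcp_rot: [0.0, 0.83, 0.558, -0.001]
wrist_force: [-0.3, -0.2, -2.1]
grip_width: 0.023
[ 0.54799536 -0.00753782  0.21942193] [-0.26654367 -0.22309204 -2.12310434]
(array([-0.01,  0.01,  0.  ]), array([0.052, 0.09 , 3.167]))
[326.30432555 227.60911735] [321.46165019 227.02461725]
```

View pics/i.png

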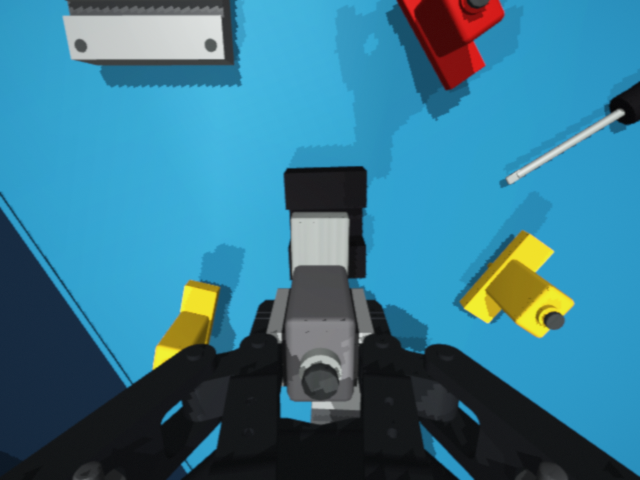

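```bash
python3 -m creep '[0,0,0,0.05,0.1,0.3,10,0,0,0,0.05,0.1,1.0,10,0,0,0,0.05,0.1,1.8,10,0,0,0,0.05,0.1,2.4,10,0,0,0,0.05,0.1,2.7,10,0,0,0,0.05,0.1,2.9,10,0,0,0,0.05,0.1,3.0,10,0,0,0,0.05,0.1,3.05,10,0,0,0,0.05,0.1,3.1,10,0,0,0,0.05,0.1,3.1,10,0,0,0,0.05,0.1,3.1,10]'
python3 - <<'E'
from h import *
s=arm.state();print(s["ee_pos"],s["wrist_force"],s["ft_torque"])
print(move(s,[.551,-.0072,.1244],down(-22.2)))
E
```

```text
time_s: 10.45
ee_pos: [0.5522, -0.006, 0.1278]
tcp_rot: [0.001, 0.829, 0.559, 0.001]
wrist_force: [-0.5, -0.0, -2.4]
grip_width: 0.0232
[ 0.55220315 -0.0060295   0.12776149] [-0.46739943 -0.04874611 -2.39742195] [-0.01531974  0.00021996  0.04371725]
(array([ 0.02, -0.01,  0.02]), array([-0.051, -0.023,  0.112]))
```

```bash
python3 -m creep '[0,0,0,-0.04,0,0.04,10,0,0,0,-0.04,0,0.08,10,0,0,0,-0.04,0,0.11,10,0,0,0,-0.04,0,0.13,10,0,0,0,-0.04,0,0.13,10,0,0,0,-0.04,0,0.13,10]'
python3 - <<'E'
from h import *
s=arm.state();print(s["ee_pos"],s["wrist_force"],s["ft_torque"])
E
```

```text
time_s: 10.95
ee_pos: [0.5513, -0.0072, 0.1245]
tcp_rot: [0.0, 0.83, 0.558, 0.0]
wrist_force: [-3.3, 0.2, 6.7]
grip_width: 0.0236
[ 0.55133451 -0.0072186   0.12448514] [-3.29263277  0.21903163  6.7014218 ] [-0.0529228   0.56855083  0.04033536]
```

```bash
python3 -m creep '[0,0,0,0,0,-0.02,30,0,0,0,0,0,-0.02,35,0,0,0,0,0,-0.02,45,0,0,0,0,0,-0.02,60,0,0,0,0,0,-0.02,80,0,0,0,0,0,-0.02,80,0,0,0,0,0,-0.02,80,0,0,0,0,0,-0.02,80]' 
python3 - <<'E'
from h import *
import cv2
s=arm.state();print(s["ee_pos"],s["wrist_force"],s["grip_width"])
cv2.imwrite("pics/j.png",viewer.read_camera("wrist")[:,:,::-1])
E
```

```text
time_s: 11.62
ee_pos: [0.5511, -0.0072, 0.1235]
tcp_rot: [-0.0, 0.83, 0.558, -0.0]
wrist_force: [-0.1, 0.0, -0.3]
grip_width: 0.0684
[ 0.55114076 -0.00715511  0.12350213] [-0.11753176  0.02433272 -0.31310464] 0.06841548788734074
```

View pics/j.png

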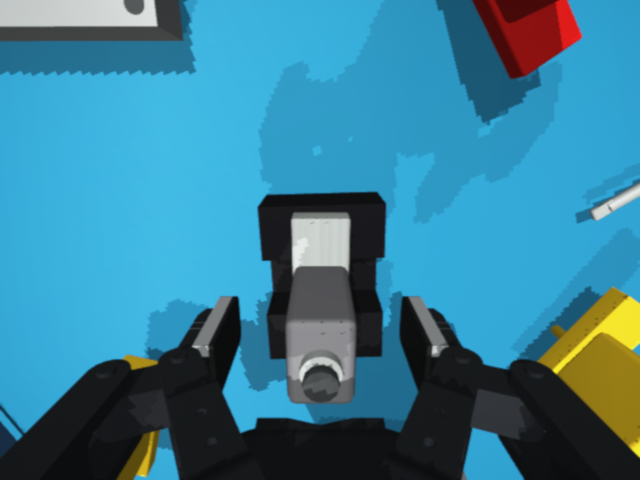

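The fingers are clear on both sides (about columns 235 and 402, with the grip at 287–355). Retracting straight up.

```bash
python3 -m creep '[0,0,0,0,0,-0.5,80,0,0,0,0,0,-1.3,80,0,0,0,0,0,-2.3,80,0,0,0,0,0,-3.3,80,0,0,0,0,0,-4.2,80,0,0,0,0,0,-4.6,80,0,0,0,0,0,-4.6,80,0,0,0,0,0,-4.6,80,0,0,0,0,0,-4.6,80]' 
python3 - <<'E'
from h import *
import cv2
s=arm.state();print(s["ee_pos"],s["wrist_force"],s["grip_width"])
w=viewer.read_camera("wrist")[150:300,250:410,::-1];a=viewer.read_camera("scene")[220:340,250:378,::-1];b=viewer.read_camera("side")[200:320,270:398,::-1]
r=lambda i:cv2.resize(i,(266,250) if i.shape[0]<150 else (266,250),interpolation=cv2.INTER_CUBIC)
cv2.imwrite("pics/k.png",np.hstack([r(w),r(a),r(b)]))
E
```

```text
time_s: 12.42
ee_pos: [0.5504, -0.0072, 0.2602]
tcp_rot: [-0.001, 0.83, 0.558, -0.001]
wrist_force: [0.1, 0.2, -0.5]
grip_width: 0.0684
[ 0.55044509 -0.00718454  0.26017193] [ 0.14939446  0.16434488 -0.45795445] 0.06844260763960326
```

View pics/k.png

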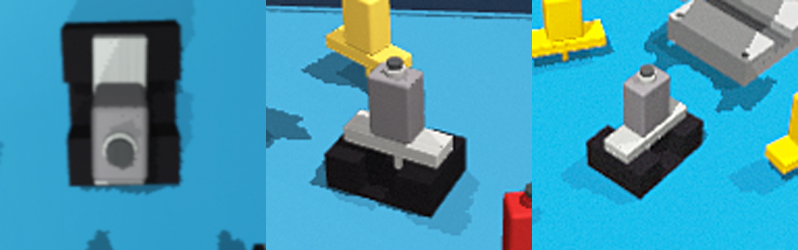

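The gauge stands upright and flat on the cradle with its probe in the slot, as at the start, and the gripper is clear.

```bash
python3 -c "
from station import arm
print(arm.sign_off())"
```

```text
the job is handed in; nothing more can be done
None
```

I checked the wide channel with the depth gauge, put the gauge back on its cradle and handed the job in at about 12.5 s of the 43 s allowed.

- **Measurement:** I set the gauge square across the single-channel block and pressed it down until the base would go no lower. I held it there for about 1.5 s at 16–20 N. The gripper was then at the same height as when the gauge sat flat on the cradle (0.1244 m against 0.1245 m). The probe's knob could be seen raised, and the base had not tipped in the gripper. The probe's push-in can't be read directly, so the channel depth is inferred from this seating and not read as a number.
- **Return:** I put the gauge back to within about 1 mm of where I picked it up. The last pictures from all three cameras show it upright on the cradle with its probe in the slot, the gripper well above it and almost no force on the wrist.
- **Disagreement:** the wrist camera placed things about 2–3 mm farther along x than the two fixed cameras. I went mostly by the wrist camera. The channel leaves about 10 mm to either side of the probe, so this did not matter.

No check failed.

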